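Seat a keyed forming post and lock it

ROBOT

A 7-joint arm with a two-finger parallel gripper is mounted at the origin on a cart in front of the work surface, level with it; the furniture and walls round the work are solid. World frame = base frame: x ahead of the robot, y to its left, z up, the work surface at z = 0. Lengths are in m, angles in rad, forces in N, time in s.
With the tool pointing down it reaches from about 0.35 to 0.9 m from the base axis. Payload 8.1 kg.
Tool frame: the origin (TCP) lies midway between the tips of the shut fingers; the grasp point (between the pads) lies 19 mm behind it; z points along the fingers, y is the direction in which the jaws open and shut (so a half turn about z gives the same grasp; the last joint's range is limited). The gripper opens to 92 mm and grips with 3 to 60 N. Pads are 19 mm wide; open, the fingers measure 130 mm over their backs; the gripper's body (75 mm by 190 mm) begins 47 mm behind the grasp point.
Start: joints at [-1.307, 0.434, 0.025, 1.573, -0.012, 1.134, -0.075], TCP at [0.224, 0.583, 0.227] pointing down, gripper open.
Joint ranges: [-2.62, 2.62], [-0.44, 2.09], [-1.27, 1.32], [0.08, 2.57], [-1.32, 4.46], [0.12, 2], [-2.74, 2.74]. Speed limits (rad/s): [2.22, 2.22, 3.01, 3.01, 3.14, 3.14, 3.14].

INTERFACE

Orientations are given as [roll, pitch, yaw] about the fixed x, y, z axes, in that order (R = Rz(yaw) Ry(pitch) Rx(roll)).
In Python, from workcell import arm gives the robot as it stands.
- The arm moves only by the tool send_rows, never from a script. Its argument "steps" is one flat list of numbers, 5 for each row, row after row: the shift along the tool's x, y, z in cm, then the turn about the tool's z in rad, then the opening, from -1 (shut) to 1 (fully open). In form: [dx, dy, dz, yaw, fingers, dx, dy, dz, yaw, fingers, ...]. A call has 1 to 12 rows; each row shifts and turns the commanded pose from where the row before left it, along the tool's axes as they then stand; what a row does not reach is not made up. A row lasts 1/10 s, in which the tool goes at most 50 mm and 8.59 degrees, less where a joint would pass 70% of its speed; a pose out of reach is approached as far as the arm can. A call with a gripper value outside its range is refused whole. The fingers move at their own pace and stop on an object; the grip force is fixed at half the most. Time passes only in rows, so rows that do not move let the fingers close. It gives the time, the measured TCP pose, the force and the opening at its end, in the units of the state.
- arm.read_state(): the state, without advancing time (a new reading comes with each control period).
- arm.get_image(name): name is "side" or "top"; returns (picture, depth): 384x512x3 uint8, red, green, blue; 384x512 float32, m along the optical axis (not along the pixel's ray), 0 where there is no reading.
- arm.calibration(name): a dict with "K" (3x3 intrinsics, pixels), "world_to_cam" (4x4, takes a point from world to camera coordinates). Camera axes: x right, y up, looking along -z (the intrinsics and any distortion apply to the point x, -y, -z); pixel columns grow to the right and rows downward; lengths in m; the calibration is good to about 2 mm. A picture is of the moment at which its call begins. calibration takes no time and is no camera call.
- arm.hand_in(): hands the job in, once; it reports no verdict.
The state is a dict: "time_s": time; "joint_positions": joint angles; "qd": joint speeds; "tau": joint torques, N m; "ee_pos": TCP position; "eef_rot": TCP orientation; "wrist_force": force on the tool from outside, world axes, zero at the start; "torque": the same for the moment, N m; "gripper_width": opening from 0.0 (shut) to 1.0 (fully open).
Only numpy, scipy, OpenCV 4.12 (cv2) and the standard library are available. Lean on these libraries where they do the work, as an engineer would, in place of code of your own. Each camera call takes 0.05 s, during which the arm holds its last target. There are 200 camera calls.

TASK

Stand the keyed forming post in the pocket of the die holder, shuffling it gently about until it drops fully home with its foot flush; never force it (no harder than about 5 kg on the holder). Then let go of it and swing the keeper right round to its stop over the post's foot, and leave the other things on the bench where they are.

Things in the scene. Friction and masses are not known exactly. Their poses are not given: they have to be found in the camera images.
- forming_post: Steel forming post, 67 mm tall, 0.28 to 0.42 kg, standing on its foot on the bench. Origin: centre of the foot's underside (key not counted); z up. Foot: 60 mm (x) by 32 mm (y), 20 mm high, with one key on its -y side at x = 10 to 22 mm, 7 mm proud, as high as the foot. The stem is set off to +x; the bare shoulder at x = -30 to -8 mm is where the keeper goes.
- post_stem (a point): Centre of the post's stem, at x = 8, y = 0, z = 45 mm in the post's frame: the place to grip. The stem is 32 mm long (x) and 18 mm thick (two flat faces at y = -9 and 9 mm), from z = 20 to 58 mm over the post's underside, with a round nose along x on top up to 67 mm.
- die_holder: Fixed steel die holder; origin: centre of its underside on the bench. Base plate 130 mm (x) by 140 mm (y from -60 to 80), top at z = 14 mm. On it, clamped firmly, a die plate 100 by 88 mm with a pocket right through. The post fits only with its x and y along the holder's (key to -y); home, its origin is 14 mm above the holder's origin and its foot flush with the die plate.
- pocket_nominal (a point): Point on the holder's centre line at the height of the die plate's top, 34 mm above the bench. The pocket has the shape of the post's foot and key, 1.5 mm wider on every side, 20 mm deep, square to the holder. The die plate has slotted holes: the real pocket centre lies up to 5 mm off this point in the holder's x and also in y, and is to be found by feel or sight.
- keeper (a joint): L-shaped keeper on an upright pivot, rad: 0 to 0.3 at the start (open), 1.57 at its stop (locked); grows anticlockwise from above. At 0 its handle arm points to the holder's +y and its locking bar to -x; at 1.57 the arm points to -x and the bar to -y, over the post's shoulder. Friction about 0.06 N m; it stays where it is left. It does not pass over a post that is not home.
- keeper_pivot (a point): On the keeper's pivot axis, 36.5 mm above the bench, at x = -22, y = 62 mm in the holder's frame. The locking bar is 10 mm wide, 36.5 to 44.5 mm above the bench (2.5 mm over the die plate), and reaches 64 mm from the pivot.
- keeper_pin (a point): In the black upright handle pin at the end of the keeper's handle arm, 60 mm from the pivot, 80.5 mm above the bench. The pin is 14 mm across and stands from 44.5 to 96.5 mm above the bench; it can be pinched or pushed.
- bend_die3: Bystander: light steel die block with V notch, 46x30x20 mm; origin centre of underside.
- bend_die1: Bystander: dark steel die block with V notch, 50x22x20 mm; origin centre of underside.
- marker_pen: Bystander: marker pen lying down, 122 mm long; origin centre of underside.
- black_tape: Bystander: roll of black tape lying flat, 70 mm across, 18 mm high; origin centre of underside.
Mind the look-alikes: they are no part of the job. Of the things like the forming_post, leave any that is turquoise; of the rest the smaller one is meant.

How it is judged:
By the outcome, as a careful person would: the job done as asked, in the order asked, and still so for the second after the job is handed in, with the robot touching nothing.
It also fails if it takes over 72 s, if anything falls off the work surface, if the arm or the gripper's body presses on something with over 40 N, if the wrist force passes 120 N, or if a joint passes its speed limit or range.

## Working session

There is one attempt and no reset: what is moved stays moved. The work goes in short steps, Python scripts to look and compute and a tool call to move; the robot and the scene stay as the last step left them, time stands still between calls to the robot, and variables do not carry over. Pictures are saved under pics/ and viewed, about 8 in all and at most 12, crops included, and the job is handed in when it is done.

Besides the shell and the picture viewer there is one more tool, called after "Call:" by a JSON object that holds its "op" and its "data". send_rows: Moves the arm, as the interface text tells. Its arguments: {"type":"object","properties":{"steps":{"type":"array","items":{"type":"number"}}},"required":["steps"]}

```bash
mkdir -p pics; cat > h.py <<'E'
import numpy as np, cv2
from workcell import arm
def cam(n):
    c=arm.calibration(n); return np.array(c["K"]),np.array(c["world_to_cam"])
def world(n,d):
    K,T=cam(n); v,u=np.indices(d.shape)
    P=np.stack([(u-K[0,2])/K[0,0]*d,-(v-K[1,2])/K[1,1]*d,-d],-1)
    R,t=T[:3,:3],T[:3,3]; return (P-t)@R
def ray(n,u,v,z):
    K,T=cam(n); R,t=T[:3,:3],T[:3,3]
    r=R.T@np.array([(u-K[0,2])/K[0,0],-(v-K[1,2])/K[1,1],-1]); c=-R.T@t
    return c+r*(z-c[2])/r[2]
def pix(n,p):
    K,T=cam(n); q=T[:3,:3]@np.array(p)+T[:3,3]; return K[0,2]+K[0,0]*q[0]/-q[2],K[1,2]-K[1,1]*q[1]/-q[2]
def snap(n,tag):
    im,d=arm.get_image(n); np.savez(f'{tag}_{n}.npz',im=im,d=d); cv2.imwrite(f'pics/{tag}_{n}.png',im[...,::-1]); return im,d
E
python3 - <<'E'
from h import *
for n in("top","side"):
    im,d=snap(n,'a'); c=arm.calibration(n); print(n,{k:np.round(v,3).tolist() if hasattr(v,'__len__') and not isinstance(v,str) else v for k,v in c.items()}, (d>0).mean())
print(arm.read_state())
E
```

```text
top {'K': [[455.102, 0.0, 254.039], [0.0, 455.102, 195.064], [0.0, 0.0, 1.0]], 'world_to_cam': [[-0.008, -1.0, -0.028, 0.285], [0.987, -0.012, 0.159, -0.534], [-0.159, -0.026, 0.987, -0.883], [0.0, 0.0, 0.0, 1.0]]} 0.9958292643229166
side {'K': [[493.135, 0.0, 255.357], [0.0, 493.135, 198.176], [0.0, 0.0, 1.0]], 'world_to_cam': [[-0.92, -0.391, 0.01, 0.603], [0.179, -0.398, 0.9, -0.063], [-0.348, 0.83, 0.436, -1.239], [0.0, 0.0, 0.0, 1.0]]} 0.9958546956380209
{'time_s': 0.1, 'joint_positions': array([-1.30660551,  0.4351385 ,  0.02498427,  1.57404033, -0.01160839,
        1.13397566, -0.07512322]), 'qd': array([-3.89880175e-04, -6.48423049e-04,  9.75012607e-05, -1.34127750e-03,
       -1.64534562e-03, -1.41519571e-03, -1.17198114e-03]), 'tau': array([ 2.45328330e-03, -6.69119096e+01,  9.87811871e-01, -3.15142393e+01,
       -6.04920345e-02,  3.75114090e-02,  1.58914588e-05]), 'ee_pos': array([0.22402387, 0.58296815, 0.22601953]), 'eef_rot': array([-3.14018157e+00,  1.25759739e-04,  2.77469569e+00]), 'wrist_force': array([-0.87788774,  0.05858018,  0.20169242]), 'torque': array([0.08472392, 0.06192122, 0.02577223]), 'gripper_width': 1.001931176220748}
```

View pics/a_top.png

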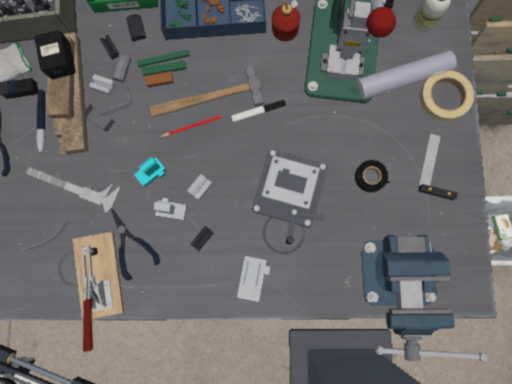

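View pics/a_side.png

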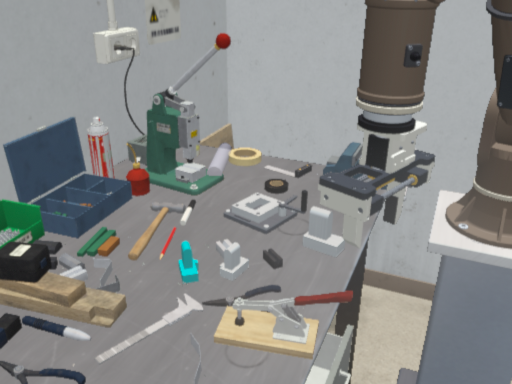

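The top view shows the turquoise decoy at (150,171), the smaller grey post at (170,209), the larger grey one at (252,279) and the holder at (290,187), with the keeper pin near (290,240). Next I'll measure them.

```bash
python3 - <<'E'
from h import *
z=np.load('a_top.npz'); im,d=z['im'],z['d']; W=world('top',d)
print('tcp',pix('top',[.224,.583,.226]),pix('side',[.224,.583,.226]))
def rep(name,x0,x1,y0,y1,lo,hi):
    w=W[y0:y1,x0:x1]; m=((w[...,2]>lo)&(w[...,2]<hi)).astype(np.uint8)
    n,l,s,c=cv2.connectedComponentsWithStats(m)
    for i in range(1,n):
        if s[i,4]<25: continue
        p=w[l==i]; r=cv2.minAreaRect((p[:,:2]*1000).astype(np.float32))
        print(name,s[i,4],'c',c[i]+[x0,y0],'mean',p.mean(0).round(4),'rect',np.round(r[0],1),np.round(r[1],1),round(r[2],1))
rep('post foot',145,195,190,230,.013,.024); rep('post stem',145,195,190,230,.04,.08)
rep('big foot',230,280,250,305,.013,.03); rep('big stem',230,280,250,305,.04,.09)
rep('base',245,335,145,230,.008,.02); rep('die',245,335,145,230,.028,.036);rep('keep',245,335,145,250,.039,.06);rep('pin',245,335,145,260,.075,.11)
print('bench z',np.median(W[100:130,330:380,2]))
c=np.hstack([cv2.resize(im[185:245,140:220],(480,360),interpolation=2),cv2.resize(im[140:260,240:340],(300,360),interpolation=2)])
cv2.imwrite('pics/b.png',c[...,::-1])
c=im[140:260,240:340]; cv2.imwrite('pics/b2.png',cv2.resize(c,(600,600*120//100-120),interpolation=2)[...,::-1])
E
```

```text
tcp (np.float64(58.232801297249324), np.float64(377.06173600357715)) (np.float64(370.48491269270374), np.float64(232.67494942139737))
post foot 26 c [191.34615385 191.46153846] mean [0.5509 0.4131 0.0184] rect [550.4 414.1] [13.   8.2] 86.9
post foot 284 c [174.07042254 210.6971831 ] mean [0.5102 0.4488 0.0194] rect [514.1 454.7] [59.4 38.3] 78.5
post stem 177 c [163.46327684 207.35028249] mean [0.5118 0.4617 0.0617] rect [512.9 463.1] [32.4 18.2] 80.2
big foot 621 c [252.67149758 280.87117552] mean [0.3643 0.2843 0.027 ] rect [367.5 281.4] [54.8 84.4] 78.4
big stem 44 c [246.40909091 272.47727273] mean [0.3816 0.2943 0.0868] rect [381.5 293.3] [ 6.3 44.1] 79.0
big stem 60 c [257.4        274.93333333] mean [0.3768 0.2734 0.0834] rect [377.7 274. ] [ 5.2 44.3] 78.6
base 1579 c [286.20455985 189.69727676] mean [0.5533 0.2123 0.0134] rect [557.2 204.7] [129.9 140. ] 73.5
base 475 c [290.42947368 182.13894737] mean [0.5692 0.2031 0.0134] rect [570.8 201.8] [62.9 39.3] 73.3
base 147 c [304.01360544 221.37414966] mean [0.4854 0.1765 0.0133] rect [485.7 176.4] [35.5 19.2] 74.8
die 1442 c [291.06588072 182.50138696] mean [0.5648 0.2029 0.033 ] rect [566.  203.3] [100.   88.9] 73.7
keep 304 c [300.96052632 218.53947368] mean [0.4881 0.185  0.0437] rect [478.1 173.5] [71.9 58.1] 83.7
pin 43 c [289.88372093 239.88372093] mean [0.4421 0.2109 0.0945] rect [442.  210.7] [11.5 11.4] 0.4
bench z -0.0005317917581408441
```

View pics/b.png

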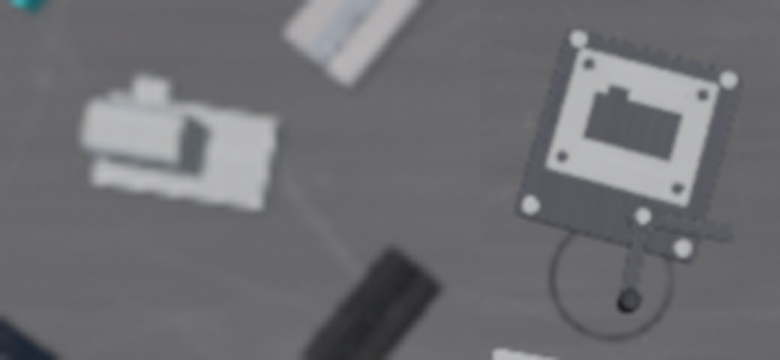

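```bash
cat >> h.py <<'E'
EX=np.array([np.cos(np.radians(73.5)),np.sin(np.radians(73.5))]); EY=np.array([-EX[1],EX[0]])
def go(p,yaw=None):
    s=arm.read_state(); y=s['eef_rot'][2]; d=np.array(p)-s['ee_pos']
    X=np.array([np.cos(y),np.sin(y)]);Y=np.array([np.sin(y),-np.cos(y)])
    print('t',round(s['time_s'],1),'pos',s['ee_pos'].round(4),'yaw',round(y,4),'F',s['wrist_force'].round(1))
    print('tool dx dy dz cm',(np.array([d[:2]@X,d[:2]@Y,-d[2]])*100).round(2),'turn',None if yaw is None else round((y-yaw+np.pi)%(2*np.pi)-np.pi,3))
E
python3 - <<'E'
from h import *
z=np.load('a_top.npz'); im,d=z['im'],z['d']; W=world('top',d)
O=np.array([.5668,.2019])
K,T=cam('top'); v,u=np.indices(d.shape)
P=np.stack([ray('top',a,b,.034)[:2] for a,b in zip(u.ravel(),v.ravel())]).reshape(d.shape+(2,))
L=np.stack([(P-O)@EX,(P-O)@EY],-1)*1000
m=(abs(L[...,0])<45)&(L[...,1]>-39)&(L[...,1]<40)
g=im.mean(2); inn=m&(abs(L[...,0])<36)&(abs(L[...,1])<30)
hi=np.percentile(g[inn],85); lo=np.percentile(g[inn],10); w=np.clip((hi-g)/(hi-lo),0,1)*inn; w[w<.2]=0
hole=inn&(W[...,2]<.030)
for q in(w,hole.astype(float)): 
    c=(L*q[...,None]).sum((0,1))/q.sum(); print('hole centroid rel nominal mm',c,'pocket',c-[.73,-.95],'pix',q.sum())
r=cv2.minAreaRect(L[hole].astype(np.float32)); print(r)
for nm,z0,ar in(('die',.034,1),):
    mm=(W[...,2]>.030)&(W[...,2]<.037)&(abs(L[...,0])<60)&(L[...,1]>-60)&(L[...,1]<47); r=cv2.minAreaRect(L[mm].astype(np.float32)); print('die rect',r)
pt=W[185:230,145:195].reshape(-1,3); pt=pt[pt[:,2]>.055]; print('stem top', pt.mean(0), len(pt))
p2=W[160:185,130:165].reshape(-1,3); p2=p2[p2[:,2]>.01]; print('turq',p2.min(0),p2.max(0))
go([.513,.463,.15],np.radians(79.5))
E
```

```text
Traceback (most recent call last):
  File "h.py", line 10, in ray
    K,T=cam(n); R,t=T[:3,:3],T[:3,3]
        ~~~^^^
  File "h.py", line 4, in cam
    c=arm.calibration(n); return np.array(c["K"]),np.array(c["world_to_cam"])
ValueError: time passes only in moves, steps and waits
```

```bash
sed -i 's/^def cam/from functools import lru_cache\n@lru_cache\ndef cam/' h.py
cat > m.py <<'E'
from h import *
z=np.load('a_top.npz'); im,d=z['im'],z['d']; W=world('top',d)
O=np.array([.5668,.2019])
v,u=np.indices(d.shape)
P=np.stack([ray('top',a,b,.034)[:2] for a,b in zip(u.ravel(),v.ravel())]).reshape(d.shape+(2,))
L=np.stack([(P-O)@EX,(P-O)@EY],-1)*1000
g=im.mean(2); inn=(abs(L[...,0])<40)&(abs(L[...,1])<33)
hi=np.percentile(g[inn],85); lo=np.percentile(g[inn],10); w=np.clip((hi-g)/(hi-lo),0,1)*inn; w[w<.2]=0
hole=inn&(W[...,2]<.030)
for q in(w,hole.astype(float)): 
    c=(L*q[...,None]).sum((0,1))/q.sum(); print('hole centroid rel nominal mm',c,'pocket',c-[.73,-.95],'pix',q.sum())
print(cv2.minAreaRect(L[hole].astype(np.float32)))
mm=(W[...,2]>.030)&(W[...,2]<.037)&(abs(L[...,0])<60)&(L[...,1]>-60)&(L[...,1]<47); print('die rect',cv2.minAreaRect(L[mm].astype(np.float32)))
pt=W[185:230,145:195].reshape(-1,3); pt=pt[pt[:,2]>.055]; print('stem top', pt.mean(0), len(pt))
p2=W[160:185,130:165].reshape(-1,3); p2=p2[p2[:,2]>.01]; print('turq',p2.min(0),p2.max(0))
go([.513,.463,.15],np.radians(79.5))
E
python3 m.py
```

```text
hole centroid rel nominal mm [ 2.54059725 -0.01595223] pocket [1.81059725 0.93404777] pix 499.4036363636364
hole centroid rel nominal mm [1.18521348 1.39093488] pocket [0.45521348 2.34093488] pix 541.0
((-2.224437713623047, 3.8867454528808594), (63.56962203979492, 73.18189239501953), 83.91533660888672)
die rect ((1.0545005798339844, 1.8079376220703125), (88.33815002441406, 99.7293930053711), 89.93609619140625)
stem top [0.50472523 0.45013287 0.11918778] 163
turq [0.38938184 0.25519721 0.01019915] [0.62043438 0.53430487 0.96400331]
t 0.1 pos [0.224 0.583 0.226] yaw 2.7747 F [-0.9  0.1  0.2]
tool dx dy dz cm [-31.28  -0.83   7.6 ] turn 1.387
```

Call:
{"op": "send_rows", "data": {"steps": [-3.1, -0.1, 0.2, 0, 1, -3.1, -0.1, 0.2, 0, 1, -3.1, -0.1, 0.2, 0, 1, -3.1, -0.1, 0.2, 0, 1, -3.1, -0.1, 0.2, 0, 0.3, -3.1, -0.1, 0.2, 0, 0.3, -3.1, -0.1, 0.2, 0, 0.3, -3.1, -0.1, 0.2, 0, 0.3, -3.1, 0, 0.2, 0, 0.3, -3.1, 0, 0.2, 0, 0.3]}}

```text
time_s: 1.1
ee_pos: [0.5116, 0.464, 0.2062]
eef_rot: [-3.141, -0.0, 2.775]
wrist_force: [-0.5, 1.2, -0.2]
gripper_width: 0.653
```

Call:
{"op": "send_rows", "data": {"steps": [0, 0, 0, 0.14, 0.3, 0, 0, 0, 0.14, 0.3, 0, 0, 0, 0.14, 0.3, 0, 0, 0, 0.14, 0.3, 0, 0, 0, 0.14, 0.3, 0, 0, 0, 0.14, 0.3, 0, 0, 0, 0.14, 0.3, 0, 0, 0, 0.14, 0.3, 0, 0, 0, 0.14, 0.3, 0, 0, 0, 0.127, 0.3, 0, 0, 0, 0, 0.3]}}

```text
time_s: 2.2
ee_pos: [0.5103, 0.4648, 0.2062]
eef_rot: [-3.141, 0.001, 1.386]
wrist_force: [0.0, -0.7, -0.3]
gripper_width: 0.652
```

```bash
python3 - <<'E'
from h import *
snap('side','c');snap('top','c')
go([.513,.463,.026],np.radians(79.5)); print(arm.read_state()['joint_positions'].round(2),arm.read_state()['gripper_width'])
E
```

```text
t 2.3 pos [0.5104 0.4648 0.2063] yaw 1.3917 F [ 0.3 -0.5 -0.5]
tool dx dy dz cm [-0.13  0.29 18.03] turn 0.004
[-1.08  0.58  0.43  1.44 -0.25  1.17 -0.79] 0.6500316021639936
```

View pics/c_side.png

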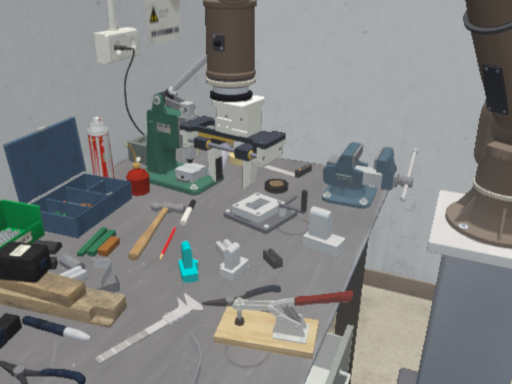

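Call:
{"op": "send_rows", "data": {"steps": [-0.13, 0.29, 3, 0, 0.3, 0, 0, 3, 0, 0.3, 0, 0, 3, 0, 0.3, 0, 0, 3, 0, 0.3, 0, 0, 2, 0, 0.3, 0, 0, 1.5, 0, 0.3, 0, 0, 1.2, 0, 0.3, 0, 0, 0.8, 0, 0.3, 0, 0, 0.3, 0, 0.3, 0, 0, 0, 0, 0.3]}}

```text
time_s: 3.3
ee_pos: [0.5134, 0.4631, 0.0289]
eef_rot: [3.141, -0.0, 1.388]
wrist_force: [0.3, 0.5, 0.4]
gripper_width: 0.65
```

Call:
{"op": "send_rows", "data": {"steps": [0, 0, 0, 0, -1, 0, 0, 0, 0, -1, 0, 0, 0, 0, -1, 0, 0, 0, 0, -1, 0, 0, 0, 0, -1, 0, 0, 0, 0, -1, 0, 0, 0, 0, -1, 0, 0, 0, 0, -1]}}

```text
time_s: 4.1
ee_pos: [0.5129, 0.4631, 0.0288]
eef_rot: [-3.141, -0.0, 1.388]
wrist_force: [-2.7, -0.4, 2.4]
gripper_width: 0.198
```

Call:
{"op": "send_rows", "data": {"steps": [0, 0, -1, 0, -1, 0, 0, -2, 0, -1, 0, 0, -3, 0, -1, 0, 0, -3, 0, -1, 0, 0, -3, 0, -1, 0, 0, 0, 0.105, -1, 0, 0, 0, 0, -1]}}

```text
time_s: 4.8
ee_pos: [0.5138, 0.463, 0.1501]
eef_rot: [3.141, -0.001, 1.281]
wrist_force: [-0.2, 0.2, -4.0]
gripper_width: 0.196
```

```bash
python3 - <<'E'
from h import *
go([.568,.2112,.12],np.radians(73.5)); print(arm.read_state()['gripper_width'])
E
```

```text
t 4.8 pos [0.5138 0.463  0.1501] yaw 1.2806 F [-0.2  0.2 -4. ]
tool dx dy dz cm [-22.57  12.4    3.01] turn -0.002
0.1961371758594048
```

Call:
{"op": "send_rows", "data": {"steps": [-2.5, 1.4, 0, 0, -1, -2.5, 1.4, 0, 0, -1, -2.5, 1.4, 0, 0, -1, -2.5, 1.4, 0, 0, -1, -2.5, 1.4, 0, 0, -1, -2.5, 1.4, 0, 0, -1, -2.5, 1.4, 0, 0, -1, -2.5, 1.4, 0, 0, -1, -2.5, 1.2, 0.5, 0, -1, 0, 0, 1.0, 0, -1, 0, 0, 1.0, 0, -1, 0, 0, 0.5, 0, -1]}}

```text
time_s: 6.0
ee_pos: [0.567, 0.2129, 0.117]
eef_rot: [-3.139, 0.001, 1.285]
wrist_force: [-0.3, 0.4, -4.2]
gripper_width: 0.193
```

```bash
cat > p.py <<'E'
from h import *
z=np.load('a_top.npz'); im,d=z['im'],z['d']
O=np.array([.5668,.2019]); g=im.mean(2).astype(np.float32)
def cross(a,fixed,rng,ax,sgn):
    out=[]
    for f in fixed:
        s=np.arange(*rng,.25); xy=O+np.array([[ (t if ax==0 else f), (f if ax==0 else t)] for t in s])@np.stack([EX,EY])/1000
        uv=np.array([pix('top',[*q,.034]) for q in xy],np.float32)
        p=cv2.remap(a,uv[None,:,0],uv[None,:,1],cv2.INTER_LINEAR)[0]
        p=cv2.GaussianBlur(p[None],(1,1),0)[0]; h=(np.percentile(p,5)+np.percentile(p,95))/2
        i=np.nonzero(np.diff(np.sign(p-h)))[0]; out.append([round(float(s[k]),1) for k in i])
    return out
print('x scan g',cross(g,(-10,-5,0,5,10),(-44,44),0,1)); print('x scan d',cross(d,(-10,-5,0,5,10),(-44,44),0,1))
print('y scan g',cross(g,(-22,-15,-8,0,5),(-38,38),1,1)); print('y scan d',cross(d,(-22,-15,-8,0,5),(-38,38),1,1))
print('key x scan g',cross(g,(-20.5,-19.5),(-10,40),0,1),'key y',cross(g,(14,16,18),(-38,38),1,1))
go([.568,.2112,.09],np.radians(73.5))
print('cam',-cam('top')[1][:3,:3].T@cam('top')[1][:3,3])
for n in('top','side'): snap(n,'d')
im=np.load('d_side.npz')['im'][140:260,200:330]; cv2.imwrite('pics/d_c.png',cv2.resize(im,(650,600),interpolation=2)[...,::-1])
E
python3 p.py
```

```text
x scan g [[-28.8, 33.0], [-29.0, 33.0], [-28.8, 33.0], [-29.0, 33.2], [-29.0, 33.0]]
x scan d [[-29.8, 32.8], [-30.8, -12.5, -8.5, 31.8], [-30.0, 32.2], [-29.5, -11.0, -6.8, 32.5], [-30.5, 32.0]]
y scan g [[-16.2, 18.0], [-16.0, 17.8], [-16.0, 18.0], [-16.0, 18.0], [-16.0, 17.8]]
y scan d [[-14.5, 18.8], [-14.2, 19.8], [3.8, 7.0, 35.0], [-14.8, 19.5], [33.2, 37.5]]
key x scan g [[11.0, 25.0], [11.0, 25.0]] key y [[-23.0, 17.8], [-23.2, 17.8], [-23.5, 17.8]]
t 6.0 pos [0.567  0.2129 0.117 ] yaw 1.2852 F [-0.3  0.4 -4.2]
tool dx dy dz cm [-0.13  0.14  2.7 ] turn 0.002
cam [0.38938184 0.25519721 0.96400331]
```

View pics/d_c.png

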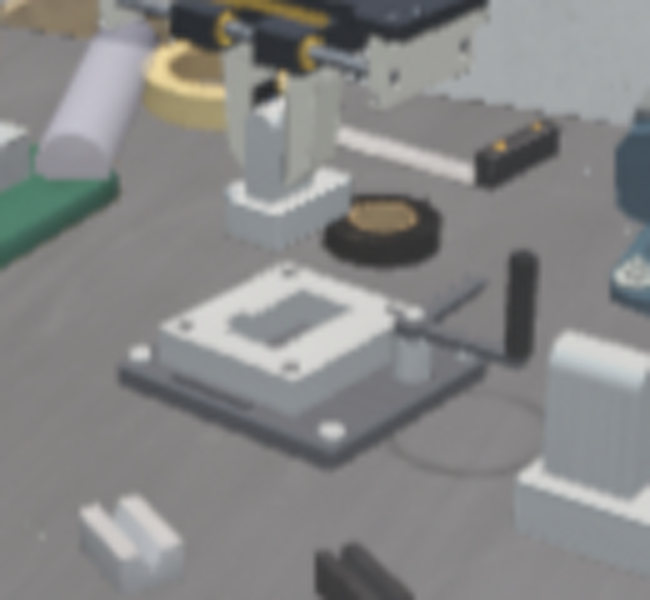

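The side crop shows the post held upright, with its key away from the keeper, above and behind the pocket. I'll measure the pocket and the held foot in the side camera as a cross-check.

```bash
cat > q.py <<'E'
from h import *
O=np.array([.5668,.2019])
S=np.load('d_side.npz'); g=S['im'].mean(2).astype(np.float32); W=world('side',S['d'])
def cross(fixed,rng,ax):
    out=[]
    for f in fixed:
        s=np.arange(*rng,.25); xy=O+np.array([[(t if ax==0 else f),(f if ax==0 else t)] for t in s])@np.stack([EX,EY])/1000
        uv=np.array([pix('side',[*q,.034]) for q in xy],np.float32)
        p=cv2.remap(g,uv[None,:,0],uv[None,:,1],cv2.INTER_LINEAR)[0]; h=(np.percentile(p,5)+np.percentile(p,95))/2
        i=np.nonzero(np.diff(np.sign(p-h)))[0]; out.append([round(float(s[k]),1) for k in i])
    return out
print('side x',cross((-10,-5,0,5,10),(-44,44),0)); print('side y',cross((-22,-15,-8,0,5),(-38,38),1)); print('key',cross((-21,-20),(-10,40),0))
st=arm.read_state(); tc=st['ee_pos']; 
L=np.stack([(W[...,:2]-tc[:2])@EX,(W[...,:2]-tc[:2])@EY],-1)*1000; zz=(W[...,2]-tc[2]+.0288)*1000
near=(abs(L[...,0])<60)&(abs(L[...,1])<50)
for nm,lo,hi in(('foot',2,17),('foottop',17,23),('stem',25,66)):
    m=near&(zz>lo)&(zz<hi); q=L[m]; print(nm,m.sum(),'x',np.percentile(q[:,0],[1,5,50,95,99]).round(1),'y',np.percentile(q[:,1],[1,5,50,95,99]).round(1))
m=near&(zz<25);print('z low',np.percentile(zz[m&(zz>-20)],[1,5,95]))
# bystanders-free check: holder die in side depth
L2=np.stack([(W[...,:2]-O)@EX,(W[...,:2]-O)@EY],-1)*1000; m=(abs(L2).max(-1)<70)&(W[...,2]>.031)&(W[...,2]<.036); print('die side',cv2.minAreaRect(L2[m].astype(np.float32)))
m=(abs(L2).max(-1)<95)&(W[...,2]>.010)&(W[...,2]<.016); print('base side',cv2.minAreaRect(L2[m].astype(np.float32)))
E
python3 q.py
```

```text
side x [[-29.5, 30.8], [-28.8, 31.8], [-29.8, 32.2], [-29.0, 32.8], [-28.0, 32.0]]
side y [[-13.0, 21.2], [-13.0, 21.2], [-13.0, 20.8], [-12.5, 20.5], [-12.0, 20.2]]
key [[7.2, 22.2], [8.0, 23.0]]
foot 142 x [-33.2 -27.2  16.1  26.4  27.4] y [-13.7  -8.7  18.1  21.   21.6]
foottop 94 x [-35.4 -32.8   8.9  25.9  26.8] y [-17.5 -12.2  12.   19.6  20.7]
stem 315 x [-10.9  -4.7  12.2  20.   20.6] y [-23.4 -18.5  11.4  30.3  31.6]
z low [-0.16528924  1.5484433  22.40486233]
die side ((4.1165313720703125, 13.877815246582031), (111.62616729736328, 103.54882049560547), 89.32875061035156)
base side ((6.746036529541016, 16.325244903564453), (130.9327392578125, 139.14193725585938), 0.032164279371500015)
```

Call:
{"op": "send_rows", "data": {"steps": [-0.07, 0.13, 1.5, 0, -1, 0, 0, 1.5, 0, -1, 0, 0, 1.2, 0, -1, 0, 0, 0.6, 0, -1, 0, 0, 0.3, 0, -1, 0, 0, 0, 0, -1, 0, 0, 0, 0, -1]}}

```text
time_s: 6.8
ee_pos: [0.5697, 0.211, 0.0681]
eef_rot: [3.141, -0.001, 1.283]
wrist_force: [0.8, 0.2, -3.8]
gripper_width: 0.198
```

```bash
python3 - <<'E'
from h import *
go([.5682,.2119,.065],np.radians(73.5))
a=snap('side','e')[0]; b=snap('top','e')[0]
c1=cv2.resize(a[165:235,215:295],(640,560),interpolation=cv2.INTER_CUBIC); cv2.imwrite('pics/e_c.png',c1[...,::-1])
E
```

```text
t 6.8 pos [0.5697 0.211  0.0681] yaw 1.2826 F [ 0.8  0.2 -3.8]
tool dx dy dz cm [ 0.04 -0.17  0.31] turn -0.0
```

View pics/e_c.png

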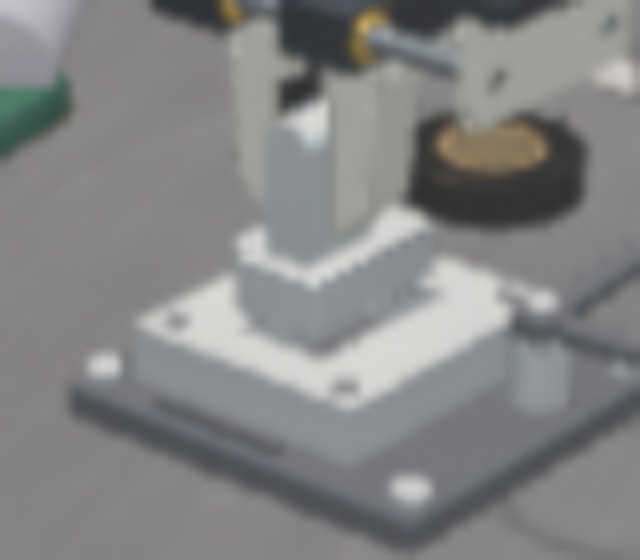

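```bash
python3 - <<'E'
from h import *
O=np.array([.5668,.2019])
def L(n,u,v,z): p=ray(n,u,v,z)[:2]-O; return (np.array([p@EX,p@EY])*1000).round(1)
print('foot->origin',L('side',254.75,208.75,.0393)-[30,16],'plate->c',L('side',258.3,215.8,.034)-[50,44],'pocket->c',L('side',254.4,209.4,.034)-[31.5,17.5])
# upper: foot top near corner & pocket edges
print('foot top',L('side',215+310/8,165+286/8,.0593)-[30,16])
a=cv2.resize(np.load('d_side.npz')['im'][190:225,215:285],(700,350),interpolation=cv2.INTER_CUBIC)
b=cv2.resize(np.load('e_top.npz')['im'][150:220,250:330],(640,560),interpolation=cv2.INTER_CUBIC)[:240]
cv2.imwrite('pics/f.png',np.vstack([a,cv2.copyMakeBorder(b,0,0,0,60,0)])[...,::-1])
E
```

```text
foot->origin [7.6 9. ] plate->c [2.8 4.7] pocket->c [1.4 2.6]
foot top [6.4 4.6]
```

View pics/f.png

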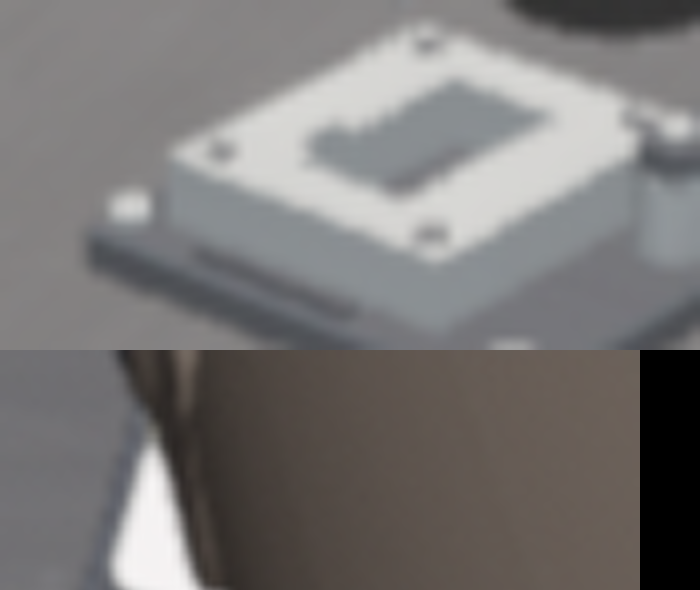

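Call:
{"op": "send_rows", "data": {"steps": [0, -0.12, 0.2, 0, -1, 0, 0, 0.2, 0, -1, 0, 0, 0.05, 0, -1, 0, 0, 0.05, 0, -1, 0, 0, 0, 0, -1]}}

```text
time_s: 7.4
ee_pos: [0.5681, 0.2113, 0.0627]
eef_rot: [-3.142, 0.0, 1.283]
wrist_force: [0.2, -0.6, -3.5]
gripper_width: 0.195
```

Call:
{"op": "send_rows", "data": {"steps": [0, 0, 0.05, 0, -1, 0, 0, 0.05, 0, -1, 0, 0, 0, 0, -1]}}

```text
time_s: 7.7
ee_pos: [0.5681, 0.2113, 0.0617]
eef_rot: [-3.142, 0.0, 1.283]
wrist_force: [-0.8, -0.7, -3.5]
gripper_width: 0.197
```

Call:
{"op": "send_rows", "data": {"steps": [0, 0, 0.05, 0, -1, 0, 0, 0.05, 0, -1, 0, 0, 0, 0, -1]}}

```text
time_s: 8.0
ee_pos: [0.5681, 0.2113, 0.0607]
eef_rot: [-3.142, 0.0, 1.283]
wrist_force: [-0.1, -0.1, -3.3]
gripper_width: 0.198
```

Call:
{"op": "send_rows", "data": {"steps": [0, 0, 0.05, 0, -1, 0, 0, 0, 0, -1]}}

```text
time_s: 8.2
ee_pos: [0.5681, 0.2113, 0.0602]
eef_rot: [-3.142, -0.0, 1.283]
wrist_force: [0.3, -1.3, -2.9]
gripper_width: 0.198
```

Call:
{"op": "send_rows", "data": {"steps": [0, 0, 0.05, 0, -1, 0, 0, 0.05, 0, -1, 0, 0, 0, 0, -1]}}

```text
time_s: 8.5
ee_pos: [0.5681, 0.2113, 0.0592]
eef_rot: [-3.142, 0.0, 1.283]
wrist_force: [0.8, -0.7, -3.4]
gripper_width: 0.193
```

Call:
{"op": "send_rows", "data": {"steps": [0, 0, 0.05, 0, -1, 0, 0, 0.05, 0, -1, 0, 0, 0, 0, -1]}}

```text
time_s: 8.8
ee_pos: [0.5681, 0.2113, 0.0582]
eef_rot: [-3.142, 0.0, 1.283]
wrist_force: [0.9, 0.1, -2.6]
gripper_width: 0.192
```

Call:
{"op": "send_rows", "data": {"steps": [0, 0, 0.05, 0, -1, 0, 0, 0.05, 0, -1, 0, 0, 0, 0, -1]}}

```text
time_s: 9.1
ee_pos: [0.5681, 0.2113, 0.0571]
eef_rot: [-3.141, 0.0, 1.283]
wrist_force: [0.4, 0.5, -3.7]
gripper_width: 0.193
```

Call:
{"op": "send_rows", "data": {"steps": [0, 0, 0.1, 0, -1, 0, 0, 0.1, 0, -1, 0, 0, 0.1, 0, -1, 0, 0, 0, 0, -1]}}

```text
time_s: 9.5
ee_pos: [0.568, 0.2113, 0.054]
eef_rot: [-3.141, 0.0, 1.283]
wrist_force: [0.2, 0.9, -2.9]
gripper_width: 0.193
```

Call:
{"op": "send_rows", "data": {"steps": [0, 0, 0.1, 0, -1, 0, 0, 0.1, 0, -1, 0, 0, 0.1, 0, -1, 0, 0, 0, 0, -1]}}

```text
time_s: 9.9
ee_pos: [0.568, 0.2113, 0.0511]
eef_rot: [-3.141, 0.0, 1.283]
wrist_force: [-0.2, 0.5, -3.9]
gripper_width: 0.194
```

Call:
{"op": "send_rows", "data": {"steps": [0, 0, 0.1, 0, -1, 0, 0, 0.1, 0, -1, 0, 0, 0.1, 0, -1, 0, 0, 0, 0, -1]}}

```text
time_s: 10.3
ee_pos: [0.568, 0.2113, 0.0481]
eef_rot: [-3.141, 0.0, 1.283]
wrist_force: [0.1, 0.1, -3.5]
gripper_width: 0.194
```

Call:
{"op": "send_rows", "data": {"steps": [0, 0, 0.1, 0, -1, 0, 0, 0.1, 0, -1, 0, 0, 0.1, 0, -1, 0, 0, 0, 0, -1]}}

```text
time_s: 10.7
ee_pos: [0.568, 0.2113, 0.0451]
eef_rot: [-3.141, 0.0, 1.283]
wrist_force: [0.9, -0.2, -3.6]
gripper_width: 0.195
```

Call:
{"op": "send_rows", "data": {"steps": [0, 0, 0.1, 0, -1, 0, 0, 0.05, 0, -1, 0, 0, 0, 0, -1]}}

```text
time_s: 11.0
ee_pos: [0.5681, 0.2113, 0.0437]
eef_rot: [-3.141, 0.0, 1.283]
wrist_force: [-0.4, 0.4, -3.0]
gripper_width: 0.191
```

Call:
{"op": "send_rows", "data": {"steps": [0, 0, 0.05, 0, -1, 0, 0, 0, 0, -1]}}

```text
time_s: 11.2
ee_pos: [0.5681, 0.2113, 0.0432]
eef_rot: [-3.142, 0.0, 1.283]
wrist_force: [-0.1, -1.2, -2.7]
gripper_width: 0.196
```

Call:
{"op": "send_rows", "data": {"steps": [0, 0, 0.03, 0, -1, 0, 0, 0, 0, -1]}}

```text
time_s: 11.4
ee_pos: [0.5682, 0.2113, 0.0429]
eef_rot: [3.142, -0.0, 1.283]
wrist_force: [0.9, -0.8, -3.0]
gripper_width: 0.195
```

Call:
{"op": "send_rows", "data": {"steps": [0, 0, 0.03, 0, -1, 0, 0, 0, 0, -1]}}

```text
time_s: 11.6
ee_pos: [0.5682, 0.2113, 0.0427]
eef_rot: [3.141, -0.0, 1.283]
wrist_force: [-0.4, 1.0, -2.6]
gripper_width: 0.194
```

Call:
{"op": "send_rows", "data": {"steps": [0, 0, 0.03, 0, -1, 0, 0, 0, 0, -1]}}

```text
time_s: 11.8
ee_pos: [0.5682, 0.2114, 0.0427]
eef_rot: [3.142, -0.0, 1.283]
wrist_force: [-2.0, -0.5, 2.6]
gripper_width: 0.194
```

Call:
{"op": "send_rows", "data": {"steps": [0, 0, -0.02, 0, -0.1, 0, 0, 0, 0, -0.1, 0, 0, 0, 0, -0.1, 0, 0, 0, 0, -0.1, 0, 0, -1, 0, -0.1, 0, 0, -2, 0, -0.1, 0, 0, -2.5, 0, -0.1, 0, 0, -2.5, 0, -0.1, 0, 0, -2.5, 0, -0.1, 0, 0, 0, 0, -0.1]}}

```text
time_s: 12.8
ee_pos: [0.5704, 0.2118, 0.1518]
eef_rot: [3.137, -0.004, 1.282]
wrist_force: [-0.5, 0.9, -0.2]
gripper_width: 0.451
```

```bash
cat > k.py <<'E'
from h import *
O=np.array([.5668,.2019]); 
s=arm.read_state(); print(s['ee_pos'].round(4),s['wrist_force'].round(1),round(s['eef_rot'][2],3),s['gripper_width'])
P=np.array([.5668,.2019])-.022*EX+.062*EY
for off in((0,0),(.002,0.001)):
  pv=P+off
  for a in(0.08,1.57): q=pv+.06*(np.cos(a)*EY-np.sin(a)*EX); print('pin at',a,q.round(4))
E
python3 k.py; python3 -c "
from h import *
go([.442,.2107,.130])"
```

```text
[0.5704 0.2118 0.1518] [-0.5  0.9 -0.2] 1.282 0.4511820081530841
pin at 0.08 [0.4424 0.2108]
pin at 1.57 [0.484  0.1409]
pin at 0.08 [0.4444 0.2118]
pin at 1.57 [0.486  0.1419]
t 12.8 pos [0.5704 0.2118 0.1518] yaw 1.2824 F [-0.5  0.9 -0.2]
tool dx dy dz cm [ -3.76 -12.28   2.18] turn None
```

Call:
{"op": "send_rows", "data": {"steps": [-0.6, -2, 0, 0, -0.1, -0.6, -2, 0, 0, -0.1, -0.6, -2, 0, 0, -0.1, -0.6, -2, 0, 0, -0.1, -0.6, -2, 0, 0, -0.1, -0.7, -2, 0, 0, -0.1, 0, 0, 0, 0, -0.1]}}

```text
time_s: 13.5
ee_pos: [0.4397, 0.2097, 0.1473]
eef_rot: [-3.139, 0.001, 1.284]
wrist_force: [1.0, 0.1, -0.1]
gripper_width: 0.451
```

Call:
{"op": "send_rows", "data": {"steps": [0, 0, 0, 0.14, -0.1, 0, 0, 0, 0.14, -0.1, 0, 0, 0, 0.14, -0.1, 0, 0, 0, 0.14, -0.1, 0, 0, 0, 0.14, -0.1, 0, 0, 0, 0.14, -0.1, 0, 0, 0, 0.14, -0.1, 0, 0, 0, 0.14, -0.1, 0, 0, 0, 0.14, -0.1, 0, 0, 0, 0.14, -0.1, 0, 0, 0, 0.1, -0.1, 0, 0, 0, 0, -0.1]}}

```text
time_s: 14.7
ee_pos: [0.4431, 0.21, 0.1476]
eef_rot: [3.141, -0.001, -0.219]
wrist_force: [0.5, -0.1, 0.3]
gripper_width: 0.453
```

```bash
python3 - <<'E'
from h import *
go([.443,.211,.06],np.radians(-11.5)); s=arm.read_state(); print(s['joint_positions'].round(2),s['gripper_width'])
a=snap('side','g')[0]; cv2.imwrite('pics/g_c.png',cv2.resize(a[120:270,200:400],(800,600),interpolation=2)[...,::-1])
E
```

```text
t 14.7 pos [0.4431 0.21   0.1476] yaw -0.2188 F [ 0.5 -0.1  0.3]
tool dx dy dz cm [-0.03 -0.1   8.76] turn -0.018
[-1.21  0.39  0.87  2.04 -0.39  0.88 -1.91] 0.45326424941163923
```

View pics/g_c.png

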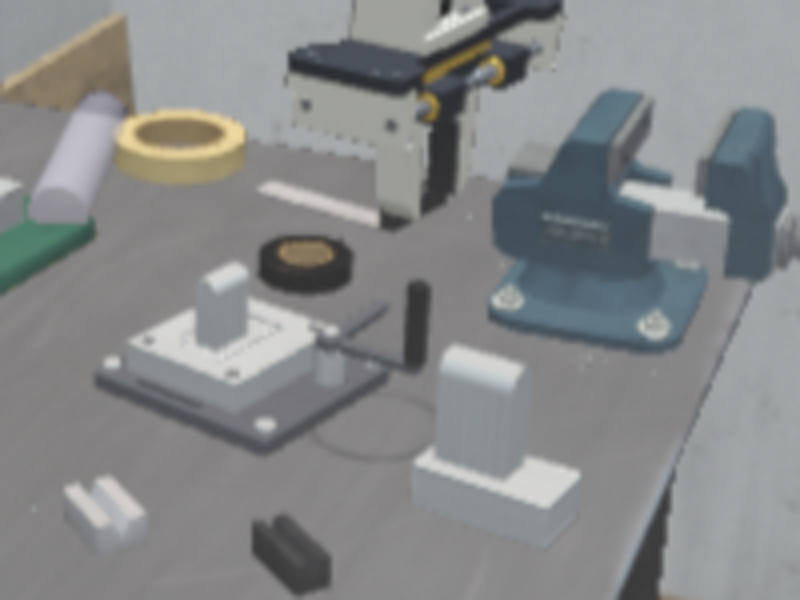

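The view shows the post standing home with its foot flush, at about (222,305) in the crop. The gripper is above the pin at (418,320). Now I'll lower the fingers round the pin.

Call:
{"op": "send_rows", "data": {"steps": [0, -0.1, 1.5, -0.02, -0.1, 0, 0, 1.5, 0, -0.1, 0, 0, 1.5, 0, -0.1, 0, 0, 1.5, 0, -0.1, 0, 0, 1.5, 0, -0.1, 0, 0, 1.2, 0, -0.1, 0, 0, 0, 0, -0.52, 0, 0, 0, 0, -0.52, 0, 0, 0, 0, -0.52]}}

```text
time_s: 15.65
ee_pos: [0.4433, 0.211, 0.0611]
eef_rot: [-3.141, -0.001, -0.197]
wrist_force: [0.3, 0.3, -0.4]
gripper_width: 0.255
```

```bash
python3 - <<'E'
from h import *
W=world('top',np.load('a_top.npz')['d'])[250:305,230:280]; print('big h',W[...,2].max())
s=arm.read_state(); p=s['ee_pos'][:2]; print(s['ee_pos'],s['gripper_width'],s['wrist_force'],s['eef_rot'][2])
P=np.array([.5668,.2019])-.022*EX+.062*EY+[.0005,.0005]
# plan: 12 rows to 1.57+0.06
y=s['eef_rot'][2]; a0=.08; A=np.linspace(a0,1.57,13)[1:]; c=p; out=[]
for a in A:
    q=P+.06*(np.cos(a)*EY-np.sin(a)*EX); X=np.array([np.cos(y),np.sin(y)]);Y=np.array([np.sin(y),-np.cos(y)]); d=(q-c)*100
    print(round(d@X,2),round(d@Y,2)); c=q; y+=A[1]-A[0]
print('turn',-(A[1]-A[0]),P)
E
```

```text
big h 0.9640033111269913
[0.44330735 0.21100861 0.0611404 ] 0.2554054785137024 [ 0.28333025  0.26348428 -0.418962  ] -0.19691776422023488
-0.01 0.72
0.04 0.74
0.04 0.74
0.04 0.74
0.04 0.74
0.04 0.74
0.04 0.74
0.04 0.74
0.04 0.74
0.04 0.74
0.04 0.74
0.04 0.74
turn -0.12416666666666665 [0.50160484 0.19891492]
```

Call:
{"op": "send_rows", "data": {"steps": [0, 0.37, 0, -0.062, -0.52, 0.01, 0.37, 0, -0.062, -0.52, 0.01, 0.37, 0, -0.062, -0.52, 0.01, 0.37, 0, -0.062, -0.52, 0.01, 0.37, 0, -0.062, -0.52, 0.01, 0.37, 0, -0.062, -0.52, 0.01, 0.37, 0, -0.062, -0.52, 0.01, 0.37, 0, -0.062, -0.52, 0.01, 0.37, 0, -0.062, -0.52, 0.01, 0.37, 0, -0.062, -0.52, 0.01, 0.37, 0, -0.062, -0.52, 0.01, 0.37, 0, -0.062, -0.52]}}

```text
time_s: 16.85
ee_pos: [0.4505, 0.1685, 0.0612]
eef_rot: [-3.141, -0.001, 0.55]
wrist_force: [-1.2, 2.1, -0.5]
gripper_width: 0.24
```

```bash
cat > w.py <<'E'
from h import *
P=np.array([.5016,.1989]); s=arm.read_state(); v=s['ee_pos'][:2]-P; print('r',np.hypot(*v),'ang',np.arctan2(-v@EX,v@EY),'yaw',s['eef_rot'][2],'F',s['wrist_force'].round(1),s['ee_pos'].round(4))
E
python3 w.py
```

```text
r 0.05950287017646606 ang 0.8244041646761805 yaw 0.549961700068549 F [-1.2  2.1 -0.5] [0.4505 0.1685 0.0612]
```

Force is about 1–2 N, so the keeper is moving with the fingers. Continuing.

Call:
{"op": "send_rows", "data": {"steps": [0.01, 0.37, 0, -0.062, -0.52, 0.01, 0.37, 0, -0.062, -0.52, 0.02, 0.37, 0, -0.062, -0.52, 0.02, 0.37, 0, -0.062, -0.52, 0.01, 0.37, 0, -0.062, -0.52, 0.01, 0.37, 0, -0.062, -0.52, 0.01, 0.37, 0, -0.062, -0.52, 0.01, 0.37, 0, -0.062, -0.52, 0.01, 0.37, 0, -0.062, -0.52, 0.01, 0.37, 0, -0.062, -0.52, 0.01, 0.37, 0, -0.062, -0.52, 0, 0, 0, 0, -0.52]}}

```text
time_s: 18.05
ee_pos: [0.4819, 0.1429, 0.0612]
eef_rot: [3.14, -0.001, 1.23]
wrist_force: [-0.5, 0.7, -0.1]
gripper_width: 0.241
```

```bash
python3 w.py
```

```text
r 0.05938057398606749 ang 1.5204165343834262 yaw 1.2296526549812854 F [-0.5  0.7 -0.1] [0.4819 0.1429 0.0612]
```

Call:
{"op": "send_rows", "data": {"steps": [0, 0.15, 0, -0.03, -0.52, 0, 0.15, 0, -0.02, -0.52, 0, 0.1, 0, 0, -0.52, 0, 0, 0, 0, -0.52]}}

```text
time_s: 18.45
ee_pos: [0.4849, 0.1416, 0.0606]
eef_rot: [3.142, 0.0, 1.278]
wrist_force: [-0.6, 0.3, 0.2]
gripper_width: 0.237
```

Call:
{"op": "send_rows", "data": {"steps": [0, 0.1, 0, 0, -0.52, 0, 0.1, 0, 0, -0.52, 0, 0, 0, 0, -0.52]}}

```text
time_s: 18.75
ee_pos: [0.4868, 0.1409, 0.0604]
eef_rot: [-3.141, 0.0, 1.278]
wrist_force: [-0.3, -0.9, -1.2]
gripper_width: 0.24
```

Call:
{"op": "send_rows", "data": {"steps": [0, 0.1, 0, 0, -0.52, 0, 0, 0, 0, -0.52]}}

```text
time_s: 18.95
ee_pos: [0.4876, 0.1407, 0.0604]
eef_rot: [-3.141, 0.0, 1.279]
wrist_force: [-0.6, -0.6, -0.5]
gripper_width: 0.24
```

Call:
{"op": "send_rows", "data": {"steps": [0, 0.1, 0, 0, -0.52, 0, 0, 0, 0, -0.52]}}

```text
time_s: 19.15
ee_pos: [0.4876, 0.1407, 0.0603]
eef_rot: [-3.14, 0.001, 1.279]
wrist_force: [-5.1, 1.0, 4.0]
gripper_width: 0.238
```

Call:
{"op": "send_rows", "data": {"steps": [0, 0.1, 0, 0, -0.52, 0, 0, 0, 0, -0.52]}}

```text
time_s: 19.35
ee_pos: [0.4877, 0.1407, 0.0603]
eef_rot: [-3.138, 0.001, 1.279]
wrist_force: [-8.2, 0.8, 5.3]
gripper_width: 0.24
```

Call:
{"op": "send_rows", "data": {"steps": [0, 0.05, 0, 0, -0.52, 0, 0, 0, 0, -0.52]}}

```text
time_s: 19.55
ee_pos: [0.4877, 0.1406, 0.0602]
eef_rot: [-3.137, 0.001, 1.28]
wrist_force: [-8.9, 2.0, 7.4]
gripper_width: 0.24
```

The stop is reached: the pose is stuck and the force is about 9 N. I'll centre the fingers on the pin, rise, and look.

Call:
{"op": "send_rows", "data": {"steps": [0, -0.3, 0, 0, -0.52, 0, -0.25, 0, 0, -0.4, 0, 0, 0, 0, -0.3, 0, 0, -1, 0, -0.3, 0, 0, -2, 0, -0.3, 0, 0, -2.5, 0, -0.3, 0, 0, -2.5, 0, -0.3, 0, 0, -2.5, 0, -0.3, -3, -3, -1, 0, -0.3, -3, -3, 0, 0, -0.3, -3, -3, 0, 0, -0.3, 0, 0, 0, 0, -0.3]}}

```text
time_s: 20.75
ee_pos: [0.3679, 0.0786, 0.1755]
eef_rot: [-3.138, 0.001, 1.277]
wrist_force: [-0.2, 0.1, 0.3]
gripper_width: 0.349
```

```bash
python3 - <<'E'
from h import *
print(arm.read_state()['ee_pos'],arm.read_state()['wrist_force'])
a=snap('side','z')[0]; b,d=snap('top','z')
c1=cv2.resize(a[150:270,190:340],(750,300*2),interpolation=2)[:,:]; c2=cv2.resize(b[140:260,220:340],(400,400),interpolation=2)
o=np.zeros((400,800,3),np.uint8); o[:,:400]=cv2.resize(a[160:260,210:310],(400,400),interpolation=2); o[:,400:]=c2
cv2.imwrite('pics/z.png',o[...,::-1])
W=world('top',d); P=np.array([.5016,.1989]); D=np.linalg.norm(W[...,:2]-P,axis=-1)
m=(D<.075)&(D>.045)&(W[...,2]>.075)&(W[...,2]<.11); q=W[m]; v=q.mean(0)[:2]-P; print('pin',m.sum(),q.mean(0),np.hypot(*v),'ang',np.arctan2(-v@EX,v@EY))
A=np.load('a_top.npz')
for n,(x0,x1,y0,y1) in dict(die3=(185,214,170,202),die1=(188,217,224,254),big=(230,280,250,305),tape=(350,395,155,197)).items(): print(n,np.abs(A['im'][y0:y1,x0:x1].astype(int)-b[y0:y1,x0:x1]).mean())
E
```

```text
[0.36793601 0.07860045 0.17551714] [-0.23038061  0.09426438  0.29178413]
pin 157 [0.54153436 0.18953254 0.08325998] 0.041018314111276176 ang -3.0840190571407624
die3 2.4716235632183907
die1 1.996168582375479
big 2.5632727272727274
tape 1.9682539682539681
```

View pics/z.png

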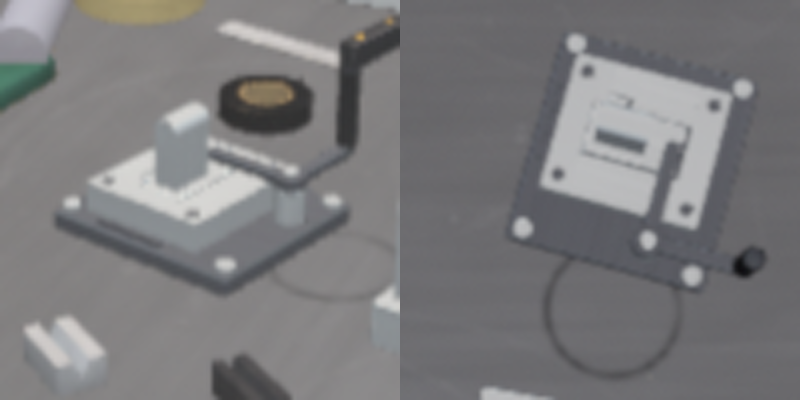

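The keeper's bar lies over the post's shoulder and its arm points to the holder's -x. The bystanders are unchanged and the arm is clear. I'll check the pin angle once more and hand in.

```bash
python3 - <<'E'
from h import *
W=world('top',np.load('z_top.npz')['d'])[205:230,315:340]; P=np.array([.5016,.1989])
q=W[(W[...,2]>.085)&(W[...,2]<.105)]; v=q.mean(0)[:2]-P; a=np.arctan2(-v@EX,v@EY); print(len(q),np.hypot(*v),a)
if a>1.5: print(arm.hand_in())
E
```

```text
42 0.060359989175458505 1.5597432800244408
the job is handed in; nothing more can be done
None
```

I've handed the job in: the post is fully home and the keeper is at its stop. It took about 21 s of the 72 s allowed.

- **Post:** I gripped the smaller grey post by its stem and lowered it into the pocket in small steps. It went in without touching the sides. Contact came only at the bottom, with its underside at about 14 mm and about 6 N on the holder. Then I let go, and the side view showed its foot flush with the die plate.
- **Keeper:** I pushed the pin round with the fingers loosely about it until it met the stop at about 9–12 N. The last top view measured the pin 60.4 mm from the pivot at 1.56 rad, with the bar over the post's shoulder.
- **Bystanders:** Picture differences at both die blocks, the tape and the larger post were negligible. I didn't check the pen and the turquoise post this way, but the arm didn't work near them after the post was lifted.
- **At hand-in:** The gripper was clear of everything and the wrist force was about 0 N.

**Checks that disagreed:** The top camera's colour and depth images differed by about 1–1.5 mm on the pocket centre. The side camera's depth was about 6 mm off the top camera's. I used a value between the two top-camera estimates and let the force readings on the way down confirm it. My first pin-angle check failed because its mask caught the stem, so I repeated it on the pin alone.

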